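Slide the copper box down the lane onto the weigh plate

ROBOT

A 7-joint arm with a two-finger parallel gripper is mounted at the origin on the work surface. World frame = base frame: x ahead of the robot, y to its left, z up, the work surface at z = 0. Lengths are in m, angles in rad, forces in N, time in s.
With the tool pointing down it reaches from about 0.4 to 0.875 m from the base axis. Payload 4.4 kg.
Tool frame: the origin (TCP) lies midway between the tips of the shut fingers; the grasp point (between the pads) lies 19 mm behind it; x points along the fingers, y is the direction in which the jaws open and shut, and the axes are right-handed (so a half turn about x gives the same grasp; the last joint's range is limited). The gripper opens to 85 mm and grips with 20 to 120 N. Pads are 22 mm wide; open, the fingers measure 114 mm over their backs; the gripper's body (76 mm by 85 mm) begins 54 mm behind the grasp point. The pads swing forward as they close: fully open they stand 13 mm farther back than shut.
Start: joints at [1.06, 0.628, 0.038, 1.517, -0.027, 0.996, -0.02], TCP at [0.28, -0.587, 0.231] pointing down, gripper open.
Joint ranges: [-3.06, 3.06], [-0.37, 2.12], [-1.25, 1.32], [0.18, 2.47], [-1.1, 4.24], [0.23, 1.98], [-2.94, 2.94]. Speed limits (rad/s): [2.57, 2.57, 3.14, 3.14, 3.14, 3.14, 3.14].

INTERFACE

Orientations are given as a rotation vector (axis times angle).
In Python, from workcell import manip, snapshot, order, boxes_of, masks_of gives the robot as it stands.
- The arm moves only by the shell command python3 -m inch 'ROWS' [OPENING] [FORCE]. ROWS is JSON, a list of rows, each a list of 2 entries, a list of its own where there are three numbers: the shift along the tool's x, y, z scaled (see below), then the turn, a rotation vector about the tool's x, y, z scaled (see below). A call has 1 to 8 rows; each row shifts and turns the commanded pose from where the row before left it, along the tool's axes as they then stand; what a row does not reach is not made up. The controller multiplies each number of a shift by 30 cm and each number of a turn by 120 degrees. A row lasts 1/10 s, in which the tool goes at most 50 mm and 8.59 degrees, less where a joint would pass 70% of its speed; a pose out of reach is approached as far as the arm can. A call with a number of a shift or a turn outside -1 to 1 is refused whole. A call with a gripper value outside its range is refused whole. OPENING is the closure, from -1 (fully open) to 1 (shut), set as the call begins (- or left out, the last holds). The fingers move at their own pace and stop on an object; FORCE is the grip in N (left out, the last holds). Time passes only in rows, so rows that do not move let the fingers close. It gives the time, the measured TCP pose, the force and the opening at its end, in the units of the state.
- manip.read_state(): the state, without advancing time (a new reading comes with each control period).
- snapshot(name): name is "side" or "top"; returns a dict with "color" (480x640x3 uint8, red, green, blue), "camera_matrix" (3x3 intrinsics, pixels), "D" ([k1, k2, p1, p2, k3] as OpenCV has them; the pictures are not rectified), "world_from_camera" (4x4, takes a point from camera to world coordinates). Camera axes: x right, y up, looking along -z (the intrinsics and any distortion apply to the point x, -y, -z); pixel columns grow to the right and rows downward; lengths in m; the calibration is good to about 2 mm. A picture is of the moment at which its call begins. There is no depth.
- order.sign_off(): hands the job in, once; it reports no verdict.
Trained networks look in a picture, given as the dict that the camera call returned (one of the last four; its "shot" number tells which), for a name from the list of things; names that differ only in an ending like _2 or _b are one class to them, and where a whole thing is asked for, a point or a joint stands for the part that bears it (a point fixed in the world has none). Each returns a list of dicts, best first, with "score" (0 to 1); they miss things now and then, are a little off and sometimes report something else, mostly with a low value. They report only what shows in the picture. A call takes as long as a camera call. They do not tell look-alikes from the thing itself.
- boxes_of(picture, label): "box" ([centre column, centre row, width, height] in pixels, round what is visible of it).
- masks_of(picture, label): "mask" (480x640 bool, what is visible of it) and "box" ([centre column, centre row, width, height] in pixels, round what is visible of it).
The state is a dict: "time_s": time; "qpos": joint angles; "joint_velocities": joint speeds; "joint_efforts": joint torques, N m; "ee_pos": TCP position; "tcp_rot": TCP orientation; "contact_force": force on the tool from outside, world axes, zero at the start; "torque": the same for the moment, N m; "opening": finger opening in m.
Only numpy, scipy, OpenCV 4.12 (cv2) and the standard library are available. Lean on these libraries where they do the work, as an engineer would, in place of code of your own. Each camera call takes 0.05 s, during which the arm holds its last target. There are 200 camera calls.

TASK

Push the copper box with the wooden lid along the board, in between the two freshly lacquered brass guide rails, until it rests wholly on the dark weigh plate at the end of the lane. Neither the box nor the robot may touch a rail; keep off the knob on the lid, and do not tip the box or lift it off the board. Leave the cup, the jar and the goblet standing where they are.

Things in the scene. Friction and masses are not known exactly. Their poses are not given: they have to be found in the camera images.
- board: Fixed plywood board, 420 x 220 x 12 mm, on the bench. Origin: centre of its underside; +x runs down the lane in the direction of travel, +y across it, z up. Lane centre line: y = 0. Open apron: x = -210 to -20 mm; rails: x = -20 to +210; dark flush weigh plate, 138 long, 110 wide, centred at x = +120. Fixed grey scale head, 45 mm high, at x = +224 to +266.
- rail_far: Brass guide rail on the +y side of the lane (the side away from the robot), fixed to the board: 230 mm long, 12 mm wide, top 22 mm above the board's upper face (34 mm above the bench). Its inner face is at board y = +56 mm, so the lane is 112 mm wide. This body's origin is at board x = 0, y = +62 mm, z = 12 mm.
- rail_near: The same brass rail on the -y side of the lane (the robot's side); inner face at board y = -56 mm. Origin at board x = 0, y = -62 mm, z = 12 mm.
- weigh_spot (a point): Centre of the weigh plate, on the board's upper face (board x = +120 mm, y = 0, z = 12 mm); axes as the board's.
- caddy: Loose copper box with dark wooden lid, closed and rigid: 110 mm long (its x), 90 mm wide (its y), 70 mm high without the knob, about 0.5 kg, slides on the board with friction. Origin: centre of its underside. It starts on the apron, off the lane's centre line and turned by up to about 0.35 rad either way; its +x points roughly down the lane.
- knob: Brass knob on the middle of the box's lid, part of the box, 20 mm across and 14 mm high, top 84 mm above the box's underside. Not to be touched. Origin: centre of its foot on the lid.
- cup: Loose open copper cup, 64 mm across, 55 mm high, on the bench beyond the board. Origin: centre of its underside. Leave alone.
- jar: Loose brass jar, 68 mm across, 70 mm high, on the bench beyond the board. Origin: centre of its underside. Leave alone.
- goblet: Loose copper goblet, 58 mm across, 66 mm high, on the bench on the robot's side of the board. Origin: centre of its underside. Leave alone.
Things that resemble listed ones, but are neither listed nor needed, are in the scene too. Leave any blue or white look-alike of the caddy alone.

How it is judged:
By the outcome, as a careful person would: the job done as asked, in the order asked, and still so for the second after the job is handed in, with the robot touching nothing.
It also fails if it takes over 72 s, if anything falls off the work surface, if the arm or the gripper's body presses on something with over 40 N, if the wrist force passes 120 N, or if a joint passes its speed limit or range.

## Working session

There is one attempt and no reset: what is moved stays moved. The work goes in short steps, Python scripts to look and compute and a shell command to move; the robot and the scene stay as the last step left them, time stands still between calls to the robot, and variables do not carry over. Pictures are saved under pics/ and viewed, about 8 in all and at most 12, crops included, and the job is handed in when it is done.

```bash
mkdir -p pics; ls; python3 - <<'E'
from workcell import manip, snapshot, boxes_of
import cv2,numpy as np
s=manip.read_state()
print({k:np.round(v,3).tolist() for k,v in s.items()})
for n in("side","top"):
    p=snapshot(n); cv2.imwrite(f"pics/{n}0.png",p["color"][:,:,::-1])
    print(n,np.round(p["camera_matrix"],1).tolist(),np.round(p["D"],4).tolist(),np.round(p["world_from_camera"],3).tolist())
    for l in("board","rail_far","rail_near","caddy","knob","cup","jar","goblet"):
        print(l,[(round(d["score"],2),np.round(d["box"]).astype(int).tolist()) for d in boxes_of(p,l)][:4])
E
```

```text
pics
{'time_s': 0.0, 'qpos': [1.06, 0.629, 0.038, 1.518, -0.027, 0.996, -0.02], 'joint_velocities': [-0.001, -0.002, 0.001, -0.0, 0.001, -0.001, 0.0], 'joint_efforts': [0.001, -56.34, 1.226, -19.344, 0.011, 0.01, -0.0], 'ee_pos': [0.279, -0.586, 0.23], 'tcp_rot': [1.975, 0.449, -1.976], 'contact_force': [0.051, 0.023, -0.318], 'torque': [-0.02, -0.034, 0.01], 'opening': 0.085}
side [[527.0, 0.0, 320.8], [0.0, 527.0, 253.7], [0.0, 0.0, 1.0]] [-0.0128, 0.0, 0.0, 0.0, 0.0] [[-0.986, 0.087, -0.143, 0.391], [-0.167, -0.547, 0.82, 1.018], [-0.007, 0.833, 0.554, 0.713], [0.0, 0.0, 0.0, 1.0]]
board [(0.62, [308, 267, 114, 137])]
rail_far [(0.88, [294, 243, 15, 55])]
rail_near [(0.6, [347, 239, 4, 45])]
caddy [(0.9, [416, 289, 57, 62]), (0.8, [423, 354, 78, 73]), (0.72, [326, 367, 77, 76]), (0.69, [322, 290, 49, 60])]
knob [(0.61, [419, 272, 8, 9]), (0.57, [327, 346, 9, 10]), (0.47, [325, 274, 8, 6])]
cup [(0.81, [257, 221, 28, 35]), (0.36, [292, 244, 15, 55])]
jar [(0.82, [246, 261, 28, 36])]
goblet [(0.87, [390, 239, 26, 34])]
top [[480.0, 0.0, 316.9], [0.0, 480.0, 249.2], [0.0, 0.0, 1.0]] [-0.0852, 0.0, 0.0, 0.0, 0.0] [[-0.018, 0.989, -0.149, 0.45], [-1.0, -0.014, 0.026, 0.099], [0.024, 0.149, 0.988, 0.867], [0.0, 0.0, 0.0, 1.0]]
board [(0.69, [356, 253, 275, 138]), (0.47, [396, 281, 126, 17])]
rail_far [(0.73, [387, 212, 132, 21])]
rail_near [(0.59, [395, 280, 127, 18]), (0.35, [421, 150, 37, 44])]
caddy [(0.83, [154, 296, 85, 83]), (0.78, [266, 272, 66, 60]), (0.75, [185, 392, 80, 86]), (0.62, [302, 386, 69, 69])]
knob [(0.68, [266, 267, 11, 12]), (0.67, [147, 294, 10, 12]), (0.56, [299, 388, 17, 15]), (0.41, [181, 397, 8, 7])]
cup [(0.9, [421, 150, 40, 48])]
jar [(0.64, [328, 161, 33, 39])]
goblet [(0.56, [417, 339, 37, 34])]
```

View pics/top0.png

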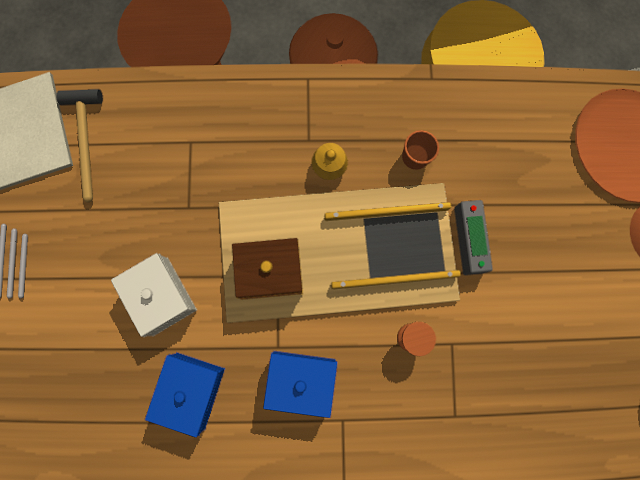

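View pics/side0.png

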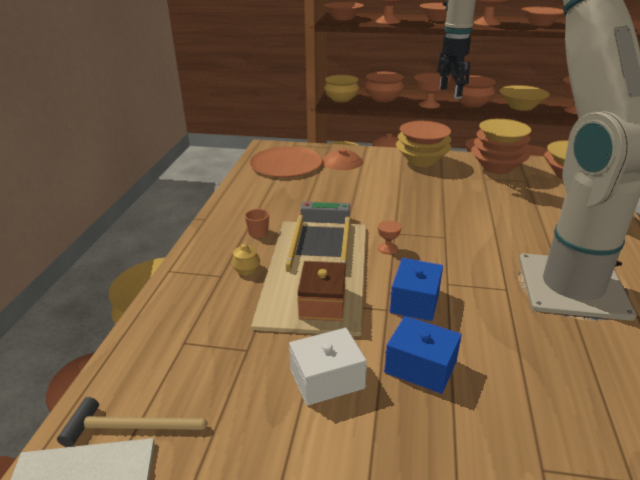

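The top view shows the real caddy on the board's left apron at about (266,268), turned slightly. The lane runs to the right towards the plate at (405,247) and the scale head at (473,237). The white look-alike is at (154,296) and the blue ones at (300,386) and (185,395). The goblet is at (417,339), the cup at (421,150) and the jar at (330,160). The side view agrees. Next I fit the poses.

```bash
cat > h.py <<'E'
import numpy as np,cv2
from scipy.spatial.transform import Rotation as Ro
from scipy.optimize import least_squares
from workcell import manip,snapshot,boxes_of,masks_of
def proj(p,P):
    T=np.linalg.inv(p["world_from_camera"]);c=np.atleast_2d(P)@T[:3,:3].T+T[:3,3]
    return cv2.projectPoints(c*[1,-1,-1],np.zeros(3),np.zeros(3),p["camera_matrix"],np.array(p["D"]))[0][:,0]
def unproj(p,uv,z):
    n=cv2.undistortPoints(np.array(uv,float).reshape(-1,1,2),p["camera_matrix"],np.array(p["D"]))[:,0]
    W=p["world_from_camera"];d=np.c_[n[:,0],-n[:,1],-np.ones(len(n))]@W[:3,:3].T;o=W[:3,3]
    return o+d*((z-o[2])/d[:,2])[:,None]
def rectfit(P,L,W):
    """P 4 corners (any order cyclic, first = (-,+),(+,+),(+,-),(-,-)); returns x,y,yaw,rms mm"""
    M=np.array([[-L,W],[L,W],[L,-W],[-L,-W]])/2;c=P.mean(0)
    H=M.T@(P-c);a=np.arctan2(H[0,1]-H[1,0],H[0,0]+H[1,1])
    R=np.array([[np.cos(a),-np.sin(a)],[np.sin(a),np.cos(a)]])
    return c,a,1000*np.abs(M@R.T+c-P).max()
def quad(mask):
    cs=max(cv2.findContours(mask.astype(np.uint8),cv2.RETR_EXTERNAL,cv2.CHAIN_APPROX_NONE)[0],key=cv2.contourArea)
    h=cv2.convexHull(cs)
    q=cv2.approxPolyN(h,4)[0].astype(float)
    i=np.argsort(np.arctan2(*(q-q.mean(0)).T[::-1])) # image angle: UL,UR,LR,LL
    return q[i]
def lid(p,near):
    """quad of dark-brown lid near pixel"""
    hsv=cv2.cvtColor(p["color"],cv2.COLOR_RGB2HSV)
    u,v=map(int,near);w=50
    m=np.zeros((480,640),np.uint8)
    m[v-w:v+w,u-w:u+w]=(hsv[v-w:v+w,u-w:u+w,2]<115)&(hsv[v-w:v+w,u-w:u+w,1]>100)
    m=cv2.morphologyEx(cv2.morphologyEx(m,cv2.MORPH_OPEN,np.ones((5,5))),cv2.MORPH_CLOSE,np.ones((15,15)))
    return quad(m)
E
python3 - <<'E'
from h import *
p=snapshot("top");im=p["color"].copy()
B=np.array([[219,202],[445,184],[459,300],[225,322]],float)
g=cv2.cvtColor(im,cv2.COLOR_RGB2GRAY)
P=unproj(p,B,.012)[:,:2];c,a,e=rectfit(P,.42,.22);print("board",P.round(3).tolist(),c,a,e)
hsv=cv2.cvtColor(im,cv2.COLOR_RGB2HSV)
m=np.zeros((480,640),np.uint8);m[205:290,350:450]=(hsv[205:290,350:450,1]<90)&(hsv[205:290,350:450,2]<90)
m=cv2.morphologyEx(m,cv2.MORPH_OPEN,np.ones((5,5)))
q=quad(m);Pp=unproj(p,q,.012)[:,:2];cp,ap,ep=rectfit(Pp,.138,.110);print("plate",q.tolist(),cp,ap,ep)
l=lid(p,(266,270));Pl=unproj(p,l,.082)[:,:2];cl,al,el=rectfit(Pl,.110,.090);print("lid",l.tolist(),cl,al,el)
sides=[np.linalg.norm(Pl[i]-Pl[(i+1)%4]) for i in range(4)];print(np.round(sides,3))
for q_,co in((B,(255,0,0)),(q,(0,255,0)),(l,(0,255,255))): cv2.polylines(im,[q_.round().astype(int)],True,co,1)
kb=unproj(p,[[266,267]],.096);print("knob",kb)
# side check: knob in side
s=snapshot("side");print("side knob",unproj(s,[[323,273]],.094))
x=manip.read_state();print(Ro.from_rotvec(x["tcp_rot"]).as_matrix().round(3))
cv2.imwrite("pics/fit.png",cv2.resize(im[130:360,130:510,::-1],None,fx=2,fy=2,interpolation=cv2.INTER_CUBIC))
E
```

```text
board [[0.668, 0.253], [0.698, -0.166], [0.482, -0.179], [0.451, 0.24]] [0.57486899 0.03730514] -1.5004889771535483 2.372836769877762
plate [[363.0, 218.0], [437.0, 212.0], [444.0, 270.0], [370.0, 277.0]] [ 0.58579492 -0.08224314] -1.4968204738714208 1.1710344985295662
lid [[232.0, 244.0], [297.0, 238.0], [305.0, 319.0], [210.0, 319.0]] [0.51883916 0.17004489] -1.5982098405957474 26.604383235856567
[0.108 0.134 0.154 0.127]
knob [[0.53786402 0.16068262 0.096     ]]
side knob [[0.53468157 0.16928313 0.094     ]]
[[ 0.     0.43  -0.903]
 [ 0.    -0.903 -0.43 ]
 [-1.     0.    -0.   ]]
```

View pics/fit.png

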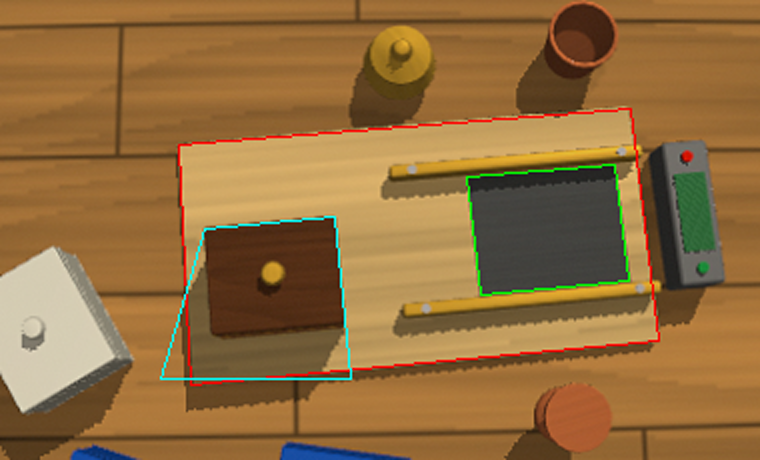

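The plate and board fits agree to about 2 mm. My lid quad took in the shadow, so I'll fit the lid with a tighter colour cut.

```bash
cat >> h.py <<'E'
CB=np.array([.5755,.0373]);AB=-1.4985   # board pose
RB=np.array([[np.cos(AB),-np.sin(AB)],[np.sin(AB),np.cos(AB)]])
def toB(P): return (np.atleast_2d(P)[:,:2]-CB)@RB
def toW(P): return np.atleast_2d(P)@RB.T+CB
def lidfit(p,init,show=None):
    """fit caddy pose in board frame (x,y,yaw) by edge gradients of the lid outline near init (world lid rectangle)"""
    lab=cv2.cvtColor(p["color"],cv2.COLOR_RGB2HSV).astype(float)
    r=cv2.GaussianBlur(p["color"][:,:,0].astype(np.float32),(0,0),.8)
    t=np.linspace(-.85,.85,25);off=np.linspace(-.010,.010,41)
    x=np.array(init,float)
    for it in range(6):
        A=[];b=[]
        c,s=np.cos(x[2]),np.sin(x[2]);R=np.array([[c,-s],[s,c]])
        for n,h,w in(((1,0),.055,.045),((-1,0),.055,.045),((0,1),.045,.055),((0,-1),.045,.055)):
            n=np.array(n,float);tt=np.array([-n[1],n[0]])
            for ti in t:
                q=n*h+tt*w*ti+off[:,None]*n
                W=toW(q@R.T+x[:2]);uv=proj(p,np.c_[W,np.full(len(W),.082)]).astype(np.float32)
                v=cv2.remap(r,uv[None,:,0].copy(),uv[None,:,1].copy(),cv2.INTER_LINEAR)[0]
                g=np.abs(np.gradient(v))*np.exp(-(off/.007)**2);k=g.argmax()
                if g[k]<1.2: continue
                nb=R@n;lev=n[0]*0-0
                m=n*h+tt*w*ti; d=R@np.array([-m[1],m[0]])
                A.append([nb[0],nb[1],nb@d]);b.append(off[k])
        A=np.array(A);b=np.array(b)
        sol=least_squares(lambda z:A@z-b,np.zeros(3),loss="soft_l1",f_scale=.0008).x
        x+=sol
    res=A@sol-b
    return x,len(b),1000*np.median(np.abs(res))
def draw(p,x,name,box=(130,360,130,510)):
    im=p["color"].copy();c,s=np.cos(x[2]),np.sin(x[2])
    M=np.array([[-55,45],[55,45],[55,-45],[-55,-45]])/1000@np.array([[c,s],[-s,c]])+x[:2]
    for L,z,co in((toW(M),.082,(0,255,255)),(toW(np.array([[-.21,.11],[.21,.11],[.21,-.11],[-.21,-.11]])),.012,(255,0,0)),
      (toW(np.array([[.051,.055],[.189,.055],[.189,-.055],[.051,-.055]])),.012,(0,255,0)),
      (toW(np.array([[-.02,.068],[.21,.068],[.21,.056],[-.02,.056]])),.034,(255,0,255)),(toW(np.array([[-.02,-.068],[.21,-.068],[.21,-.056],[-.02,-.056]])),.034,(255,0,255))):
        cv2.polylines(im,[(proj(p,np.c_[L,np.full(4,z)])*16).round().astype(int)],True,co,1,cv2.LINE_AA,4)
    a,b,c_,d=box;cv2.imwrite(name,cv2.resize(im[a:b,c_:d,::-1],None,fx=2,fy=2,interpolation=cv2.INTER_CUBIC))
E
python3 - <<'E'
from h import *
p=snapshot("top")
l=[[233,244.5],[298,238.5],[302,292.5],[236.5,298]]
P=unproj(p,l,.082)[:,:2];c,a,e=rectfit(P,.11,.09);print(c,a,e,toB(c),a-AB)
x,n,r=lidfit(p,[*toB(c)[0],a-AB]);print("caddy in board",x,n,r,"world",toW(x[:2]))
print("knob board",toB(unproj(p,[[266,267]],.093)))
draw(p,x,"pics/fit2.png")
for nm,z in(("caddy",.0),("jar",.06),("goblet",.06)):
  for d in boxes_of(p,nm): print(nm,d["score"],toB(unproj(p,[d["box"][:2]],z)).round(3))
E
```

```text
[0.53750423 0.15956747] -1.4998659179436216 1.7437243861009728 [[-0.12469264 -0.02906472]] -0.0013659179436216196
caddy in board [-0.1263849  -0.02851941  0.00533487] 100 0.8486684851135705 world [[0.53792588 0.1612947 ]]
knob board [[-0.12599497 -0.02826516]]
caddy 0.88 [[-0.085 -0.23 ]]
caddy 0.72 [[-0.133 -0.025]]
caddy 0.67 [[ 0.1   -0.063]]
caddy 0.65 [[-0.292 -0.228]]
caddy 0.61 [[-0.339 -0.049]]
jar 0.7 [[-0.006  0.151]]
goblet 0.87 [[ 0.113 -0.167]]
```

View pics/fit2.png

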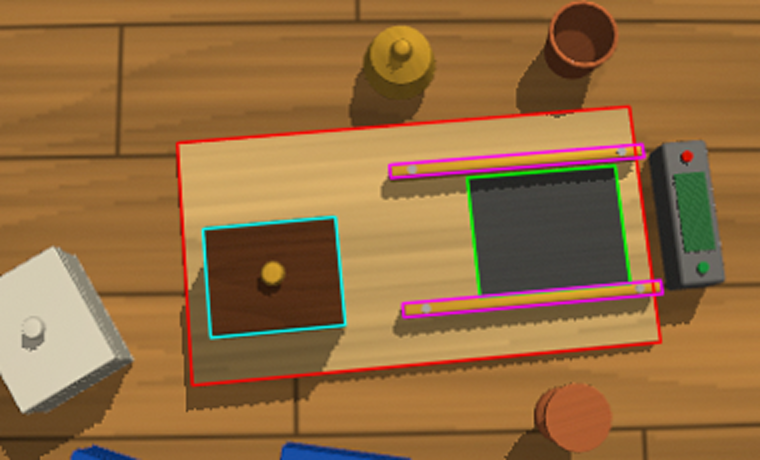

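The outline fits well: the caddy is at board (-126, -28.5) mm with yaw ≈ 0, and the knob agrees. The plan has two pushes:
1. Push from the robot's side with two spread fingers, +28.5 mm across.
2. Push down the lane from behind.

The first move turns the jaws along the lane and starts the transfer at height.

```bash
python3 -m inch '[[[0,0,0],[0.0593,0,0]],[[0,0,0],[0.0593,0,0]],[[0,0,0],[0.0593,0,0]],[[0,-0.11,-0.12],[0,0,0]],[[0,-0.11,-0.12],[0,0,0]],[[0,-0.11,-0.12],[0,0,0]],[[0,-0.11,-0.12],[0,0,0]],[[0,-0.11,-0.12],[0,0,0]]]' -0.3 30
cat >> h.py <<'E'
def tool():
    s=manip.read_state();R=Ro.from_rotvec(s["tcp_rot"]).as_matrix()
    print("t",round(s["time_s"],2),"board xy",toB(s["ee_pos"]).round(4)[0],"z",round(s["ee_pos"][2],4),"tool y ang in board",round(np.arctan2(R[1,1],R[0,1])-AB,4),"down",R[:,0].round(3),"F board",(RB.T@np.array(s["contact_force"])[:2]).round(2),round(s["contact_force"][2],2),"open",s["opening"])
E
python3 -c "from h import *;tool()"
```

```text
time_s: 2.0
ee_pos: [0.4486, -0.4077, 0.2315]
tcp_rot: [2.185, 0.078, -2.184]
contact_force: [1.5, 0.2, 0.5]
opening: 0.0558
t 2.0 board xy [ 0.4347 -0.1588] z 0.2315 tool y ang in board -0.0003 down [ 0. -0. -1.] F board [-0.11  1.51] 0.46 open 0.055750929237488145
```

```bash
python3 -m inch '[[[0,-0.16,-0.013],[0,0,0]],[[0,-0.16,-0.013],[0,0,0]],[[0,-0.16,-0.013],[0,0,0]],[[0,-0.16,-0.013],[0,0,0]],[[0,-0.16,-0.013],[0,0,0]],[[0,-0.16,-0.013],[0,0,0]],[[0,-0.16,-0.013],[0,0,0]],[[0,-0.16,-0.013],[0,0,0]]]'; python3 -m inch '[[[0,-0.16,-0.013],[0,0,0]],[[0,-0.16,-0.013],[0,0,0]],[[0,-0.16,-0.013],[0,0,0]],[[0,-0.1,-0.013],[0,0,0]],[[0,0,0],[0,0,0]]]'
python3 -c "from h import *;tool()"
```

```text
time_s: 2.8
ee_pos: [0.4507, -0.0221, 0.2317]
tcp_rot: [2.186, 0.079, -2.184]
contact_force: [0.0, 1.0, 0.1]
opening: 0.0557
time_s: 3.3
ee_pos: [0.4538, 0.1564, 0.2315]
tcp_rot: [2.183, 0.091, -2.18]
contact_force: [-0.3, -0.7, -0.4]
opening: 0.0555
t 3.3 board xy [-0.1276 -0.1128] z 0.2315 tool y ang in board 0.0083 down [ 0.001  0.003 -1.   ] F board [ 0.7  -0.37] -0.4 open 0.055539667963381056
```

```bash
python3 -m inch '[[[0.135,0,0],[0,0,0]],[[0.135,0,0],[0,0,0]],[[0.135,0,0],[0,0,0]],[[0,0,0],[0,0,0]],[[0,0,0],[0,0,0]]]'
python3 - <<'E'
from h import *
tool();p=snapshot("top");draw(p,[-.126,-.0285,.005],"pics/a.png",(130,430,130,510))
p=snapshot("side");cv2.imwrite("pics/as.png",cv2.resize(p["color"][180:400,200:500,::-1],None,fx=2,fy=2))
E
```

```text
time_s: 3.8
ee_pos: [0.4539, 0.15, 0.1101]
tcp_rot: [2.184, 0.077, -2.186]
contact_force: [0.2, 0.2, -0.1]
opening: 0.0556
t 3.8 board xy [-0.1212 -0.1132] z 0.1101 tool y ang in board -0.0011 down [-0.001 -0.001 -1.   ] F board [-0.19  0.21] -0.07 open 0.05556723033123545
```

View pics/as.png

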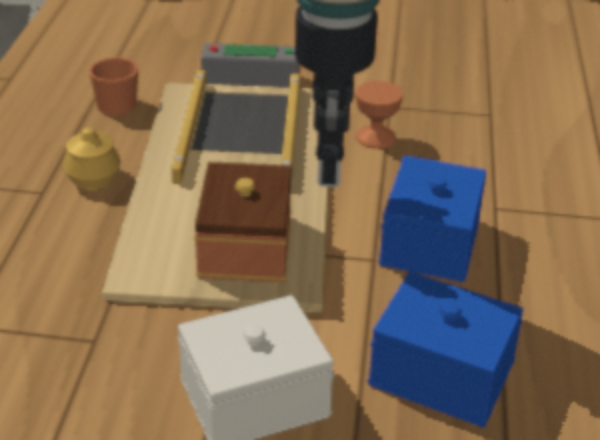

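The fingers stand clear over the gap between the caddy (245,220) and the blue box (435,215). I descend and approach.

```bash
python3 -m inch '[[[0.11,-0.016,0],[0,0,0]],[[0.117,0,0],[0,0,0]],[[0,0,0],[0,0,0]],[[0,0,-0.04],[0,0,0]],[[0,0,-0.03],[0,0,0]],[[0,0,0],[0,0,0]]]'
python3 -c "from h import *;tool()"
python3 -m inch '[[[0,0,-0.013],[0,0,0]],[[0,0,-0.013],[0,0,0]],[[0,0,-0.013],[0,0,0]],[[0,0,-0.013],[0,0,0]],[[0,0,-0.013],[0,0,0]],[[0,0,-0.013],[0,0,0]],[[0,0,0],[0,0,0]]]'
python3 - <<'E'
from h import *
tool();p=snapshot("top");x,n,r=lidfit(p,[-.126,-.012,.0]);print(x,n,r);draw(p,x,"pics/b.png",(130,430,130,510))
print([ (d["score"].__round__(2),toB(unproj(p,[d["box"][:2]],.093))) for d in boxes_of(p,"knob")])
E
```

```text
time_s: 4.5
ee_pos: [0.4776, 0.1575, 0.044]
tcp_rot: [2.192, 0.08, -2.18]
contact_force: [-0.5, 0.4, -0.2]
opening: 0.0554
t 4.5 board xy [-0.127 -0.089] z 0.044 tool y ang in board -0.001 down [ 0.006  0.002 -1.   ] F board [-0.42 -0.5 ] -0.16 open 0.05536482561173915
time_s: 5.2
ee_pos: [0.4969, 0.1585, 0.0415]
tcp_rot: [2.182, 0.078, -2.187]
contact_force: [-2.3, 0.1, 0.9]
opening: 0.0553
t 5.2 board xy [-0.1266 -0.0697] z 0.0415 tool y ang in board -0.0001 down [-0.002 -0.001 -1.   ] F board [-0.28 -2.26] 0.86 open 0.05526539965035482
[-0.12595475 -0.00940495 -0.03264786] 47 0.9699513033643905
[]
```

View pics/b.png

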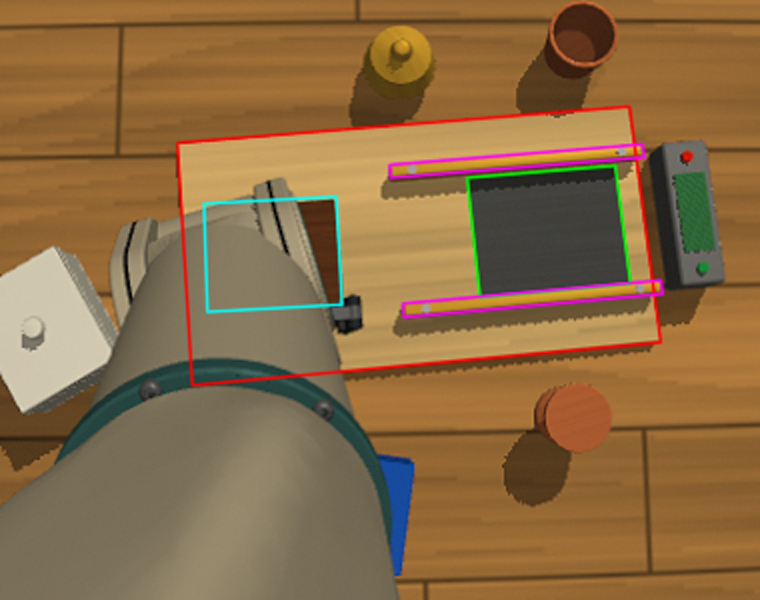

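The arm hides most of the lid, so that fit is unreliable. The visible lid corner at (336,197) in the crop puts the box at y ≈ -12 mm, as expected from the tool position. I finish the cross push, back off, and go behind the box at height, then measure unobstructed.

```bash
python3 -m inch '[[[0,0,-0.013],[0,0,0]],[[0,0,-0.013],[0,0,0]],[[0,0,-0.012],[0,0,0]],[[0,0,0],[0,0,0]],[[0,0,0],[0,0,0]]]'
python3 -c "from h import *;tool()"
python3 -m inch '[[[0,0,0.07],[0,0,0]],[[0,0,0.05],[0,0,0]],[[-0.15,0,0],[0,0,0]],[[-0.15,0,0],[0,0,0]],[[-0.15,0,0.1],[0,0,0]],[[0,0.16,0],[0,0,0]],[[0,0.16,0],[0,0,0]],[[0,0.16,0],[0,0,0]]]'
python3 -m inch '[[[0,0.16,0],[0,0,0]],[[0,0.16,0],[0,0,0]],[[0,0,0],[0,0,0]]]'
python3 - <<'E'
from h import *
tool();p=snapshot("top");x,n,r=lidfit(p,[-.126,0,.0]);print(x,n,r);draw(p,x,"pics/c.png",(130,430,130,510))
print([ (d["score"].__round__(2),toB(unproj(p,[d["box"][:2]],.093))) for d in boxes_of(p,"knob")])
E
```

```text
time_s: 5.8
ee_pos: [0.5104, 0.1597, 0.0419]
tcp_rot: [2.188, 0.079, -2.182]
contact_force: [0.2, -0.3, 0.8]
opening: 0.0553
t 5.8 board xy [-0.1268 -0.0561] z 0.0419 tool y ang in board -0.0003 down [ 0.002  0.001 -1.   ] F board [0.29 0.19] 0.77 open 0.05533222588824129
time_s: 6.6
ee_pos: [0.4569, 0.0104, 0.1744]
tcp_rot: [2.188, 0.081, -2.179]
contact_force: [0.9, -0.4, -0.2]
opening: 0.0553
time_s: 6.9
ee_pos: [0.4634, -0.0929, 0.1739]
tcp_rot: [2.192, 0.06, -2.186]
contact_force: [0.0, 0.8, -0.2]
opening: 0.0556
t 6.9 board xy [ 0.1218 -0.1212] z 0.1739 tool y ang in board -0.0125 down [ 0.003 -0.005 -1.   ] F board [-0.82  0.1 ] -0.24 open 0.05556163464707522
[-0.12601923 -0.0012064  -0.00193351] 100 1.243188021961272
[(0.62, array([[-0.27496403, -0.2218176 ]])), (0.4, array([[-0.08654506, -0.21946424]])), (0.4, array([[-0.31974711, -0.05492966]]))]
```

View pics/c.png

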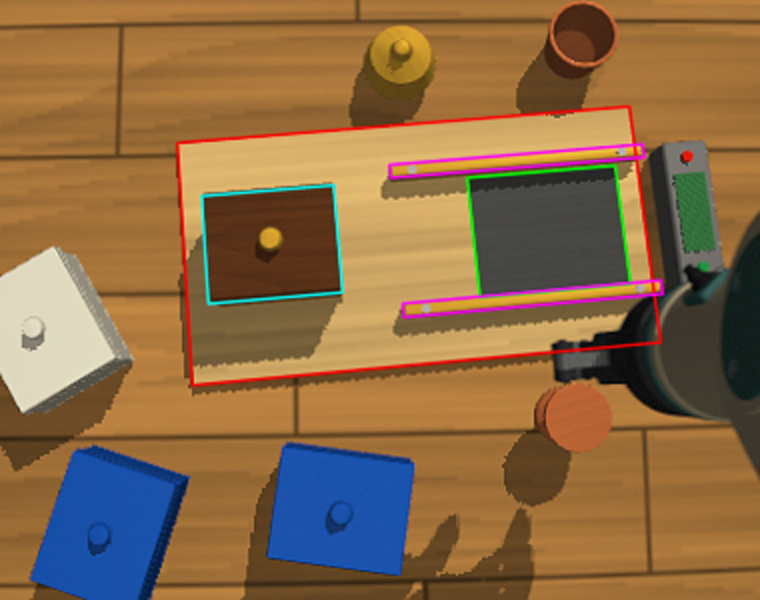

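The box is now at (-126, -1.2) mm with yaw -0.002, centred on the lane. Everything else is in place. I go behind it at height, then turn the jaws across the lane.

```bash
python3 -m inch '[[[0,-0.143,-0.05],[0,0,0]],[[0,-0.143,-0.05],[0,0,0]],[[0,-0.143,-0.05],[0,0,0]],[[0,-0.143,-0.05],[0,0,0]],[[0,-0.143,-0.05],[0,0,0]],[[0,-0.143,-0.05],[0,0,0]],[[0,-0.143,-0.05],[0,0,0]],[[0,-0.143,-0.05],[0,0,0]]]'
python3 -m inch '[[[0,0,0],[-0.068,0,0]],[[0,0,0],[-0.068,0,0]],[[0,0,0],[-0.068,0,0]],[[0,0,0],[-0.068,0,0]],[[0,0,0],[-0.068,0,0]],[[0,0,0],[-0.068,0,0]],[[0,0,0],[-0.068,0,0]],[[0,0,0],[-0.068,0,0]]]'
python3 -m inch '[[[0,0,0],[-0.068,0,0]],[[0,0,0],[-0.068,0,0]],[[0,0,0],[-0.07,0,0]],[[0,0,0],[0,0,0]],[[0,0,0],[0,0,0]]]'
python3 -c "from h import *;tool();print(manip.read_state()['qpos'])"
```

```text
time_s: 7.8
ee_pos: [0.5566, 0.2711, 0.1734]
tcp_rot: [2.183, 0.084, -2.183]
contact_force: [0.6, -1.1, 0.4]
opening: 0.0556
time_s: 8.6
ee_pos: [0.5564, 0.2691, 0.1734]
tcp_rot: [1.463, 1.024, -1.462]
contact_force: [-0.2, -0.2, 0.4]
opening: 0.0559
time_s: 9.1
ee_pos: [0.557, 0.268, 0.1734]
tcp_rot: [1.157, 1.243, -1.157]
contact_force: [-0.1, -0.9, -0.1]
opening: 0.0556
t 9.1 board xy [-0.2314 -0.0018] z 0.1734 tool y ang in board 1.5694 down [-0.     0.001 -1.   ] F board [ 0.84 -0.16] -0.07 open 0.055593650882055375
[-0.2745465   0.66796599 -0.35890938  1.66322454  0.28937325  0.86302402
 -0.68128769]
```

```bash
python3 -m inch '[[[0.147,0,0],[0,0,0]],[[0.147,0,0],[0,0,0]],[[0.146,0,0],[0,0,0]],[[0,0,0],[0,0,0]],[[0,0.002,0.05],[0,0,0]],[[0,0,0.04],[0,0,0]],[[0,0,0],[0,0,0]]]'
python3 -c "from h import *;tool()"
python3 -m inch '[[[0,0,0.025],[0,0,0]],[[0,0,0.025],[0,0,0]],[[0,0,0.025],[0,0,0]],[[0,0,0.025],[0,0,0]],[[0,0,0.025],[0,0,0]],[[0,0,0.025],[0,0,0]],[[0,0,0.02],[0,0,0]],[[0,0,0],[0,0,0]]]'
python3 - <<'E'
from h import *
tool();p=snapshot("top");x,n,r=lidfit(p,[-.092,0,.0]);print(x,n,r);draw(p,[-.092,-.001,0],"pics/d.png",(130,430,130,510))
E
```

```text
time_s: 9.8
ee_pos: [0.5627, 0.2362, 0.0438]
tcp_rot: [1.16, 1.236, -1.157]
contact_force: [0.5, -0.7, 0.3]
opening: 0.0554
t 9.8 board xy [-0.1993  0.0016] z 0.0438 tool y ang in board 1.5661 down [ 0.004 -0.001 -1.   ] F board [0.71 0.43] 0.26 open 0.05538586805333217
time_s: 10.6
ee_pos: [0.5651, 0.1895, 0.0425]
tcp_rot: [1.159, 1.242, -1.153]
contact_force: [1.9, 2.9, 1.7]
opening: 0.0553
t 10.6 board xy [-0.1526  0.0006] z 0.0425 tool y ang in board 1.5707 down [ 0.003  0.002 -1.   ] F board [-2.75  2.12] 1.73 open 0.05526560851156179
[-9.87489481e-02  4.70103598e-05  2.23782864e-02] 35 2.6172370036266694
```

View pics/d.png

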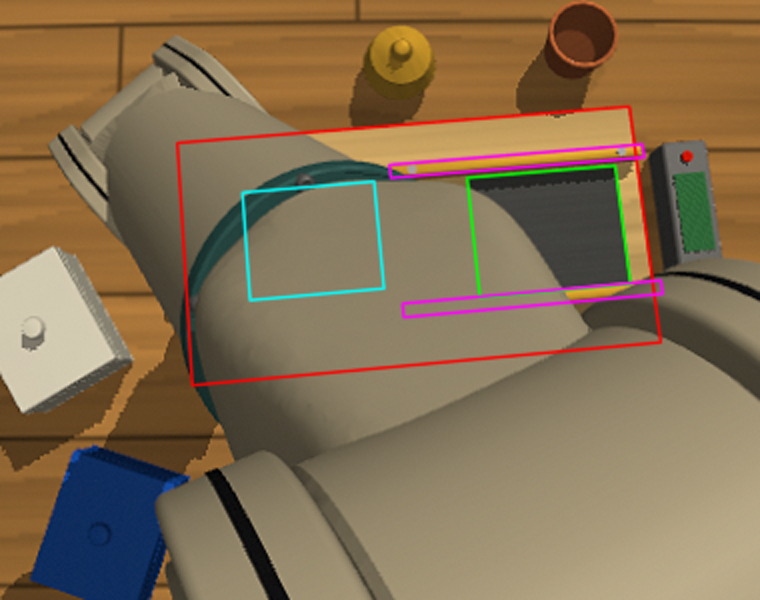

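The arm hides the lane from above, so I check with the side camera.

```bash
python3 - <<'E'
from h import *
p=snapshot("side");im=p["color"].copy()
x=np.array([-.0865,-.0005,0])
for z,co in((.082,(0,255,255)),(.012,(0,255,0))):
    M=np.array([[-55,45],[55,45],[55,-45],[-55,-45]])/1000+x[:2]
    cv2.polylines(im,[(proj(p,np.c_[toW(M),np.full(4,z)])*16).round().astype(int)],True,co,1,cv2.LINE_AA,4)
for s in(1,-1):
    M=np.array([[-.02,.056*s],[.21,.056*s]]);cv2.polylines(im,[(proj(p,np.c_[toW(M),np.full(2,.034)])*16).round().astype(int)],True,(255,0,255),1,cv2.LINE_AA,4)
cv2.imwrite("pics/e.png",cv2.resize(im[190:340,230:410,::-1],None,fx=4,fy=4,interpolation=cv2.INTER_CUBIC))
E
```

```text
(no output)
```

View pics/e.png

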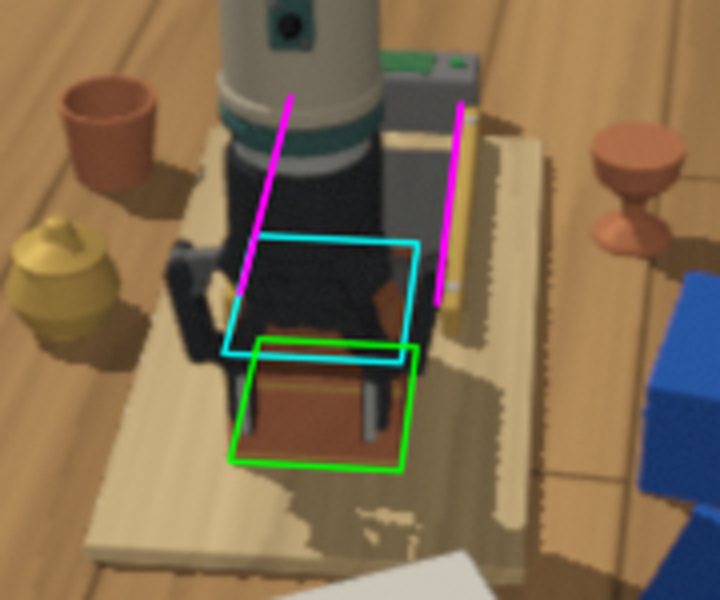

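The side outlines match the picture: the box stands square in line with the lane, with both fingertips on its rear face at (245,400) and (375,405). I push on, checking for drift.

```bash
python3 -m inch '[[[0,0,0.025],[0,0,0]],[[0,0,0.025],[0,0,0]],[[0,0,0.025],[0,0,0]],[[0,0,0.025],[0,0,0]],[[0,0,0.025],[0,0,0]],[[0,0,0.025],[0,0,0]],[[0,0,0.025],[0,0,0]],[[0,0,0.025],[0,0,0]]]'
python3 -c "from h import *;tool()"
python3 -m inch '[[[0,0,0.02],[0,0,0]],[[0,0,0.02],[0,0,0]],[[0,0,0],[0,0,0]]]'
python3 - <<'E'
from h import *
tool()
p=snapshot("side");im=p["color"].copy()
t=toB(manip.read_state()["ee_pos"])[0]
x=np.array([t[0]+.0105+.055,-.0005,0])
for z,co in((.082,(0,255,255)),(.012,(0,255,0))):
    M=np.array([[-55,45],[55,45],[55,-45],[-55,-45]])/1000+x[:2]
    cv2.polylines(im,[(proj(p,np.c_[toW(M),np.full(4,z)])*16).round().astype(int)],True,co,1,cv2.LINE_AA,4)
for s in(1,-1):
    M=np.array([[-.02,.056*s],[.21,.056*s]]);cv2.polylines(im,[(proj(p,np.c_[toW(M),np.full(2,.012)])*16).round().astype(int)],True,(255,0,255),1,cv2.LINE_AA,4)
cv2.imwrite("pics/f.png",cv2.resize(im[190:320,250:390,::-1],None,fx=5,fy=5,interpolation=cv2.INTER_CUBIC)[:600])
E
```

```text
time_s: 11.5
ee_pos: [0.5685, 0.1308, 0.0419]
tcp_rot: [1.157, 1.244, -1.153]
contact_force: [-0.1, 6.0, 5.4]
opening: 0.0556
t 11.5 board xy [-0.0938 -0.0003] z 0.0419 tool y ang in board 1.5722 down [ 0.001  0.003 -1.   ] F board [-6.01  0.32] 5.4 open 0.055551030805682536
time_s: 11.8
ee_pos: [0.5693, 0.1169, 0.0415]
tcp_rot: [1.156, 1.242, -1.155]
contact_force: [0.7, 1.9, 1.4]
opening: 0.0553
t 11.8 board xy [-0.0798 -0.0004] z 0.0415 tool y ang in board 1.5706 down [ 0.  0. -1.] F board [-1.87  0.8 ] 1.42 open 0.05530531352772237
```

View pics/f.png

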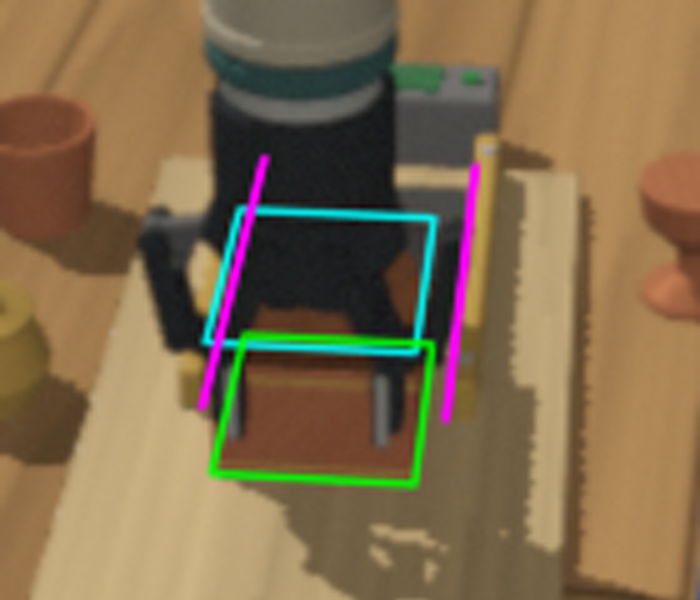

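The nose is between the rails. The outline still matches to about 1 px, side force is negligible, and both rail gaps are open. I continue.

```bash
python3 -m inch '[[[0,0,0.025],[0,0,0]],[[0,0,0.025],[0,0,0]],[[0,0,0.025],[0,0,0]],[[0,0,0.025],[0,0,0]],[[0,0,0.025],[0,0,0]],[[0,0,0.025],[0,0,0]],[[0,0,0.025],[0,0,0]],[[0,0,0.025],[0,0,0]]]'
python3 -c "from h import *;tool()"
python3 -m inch '[[[0,0,0.025],[0,0,0]],[[0,0,0.025],[0,0,0]],[[0,0,0.025],[0,0,0]],[[0,0,0.025],[0,0,0]],[[0,0,0.025],[0,0,0]],[[0,0,0.015],[0,0,0]],[[0,0,0],[0,0,0]]]'
python3 -c "from h import *;tool()"
```

```text
time_s: 12.65
ee_pos: [0.5735, 0.0565, 0.0413]
tcp_rot: [1.156, 1.242, -1.156]
contact_force: [-0.2, 4.4, 3.8]
opening: 0.0555
t 12.65 board xy [-0.0193 -0.0006] z 0.0413 tool y ang in board 1.5707 down [ 0.  0. -1.] F board [-4.42  0.15] 3.83 open 0.055464037812655576
time_s: 13.35
ee_pos: [0.5763, 0.0133, 0.0411]
tcp_rot: [1.155, 1.241, -1.158]
contact_force: [0.1, 1.6, 0.3]
opening: 0.0551
t 13.35 board xy [ 0.024  -0.0009] z 0.0411 tool y ang in board 1.5693 down [-0.001 -0.002 -1.   ] F board [-1.55  0.17] 0.26 open 0.05505675576229048
```

```bash
python3 -m inch '[[[0,0,0.018],[0,0,0]],[[0,0,0.018],[0,0,0]],[[0,0,0.018],[0,0,0]],[[0,0,0.018],[0,0,0]],[[0,0,0.018],[0,0,0]],[[0,0,0.008],[0,0,0]],[[0,0,0],[0,0,0]],[[0,0,0],[0,0,0]]]'
python3 -c "from h import *;tool()"
python3 -m inch '[[[0,0,-0.05],[0,0,0]],[[0,0,-0.12],[0,0,0]],[[0,0,-0.14],[0,0,0]],[[-0.16,0,0],[0,0,0]],[[-0.16,0,0],[0,0,0]],[[-0.16,0,0],[0,0,0]],[[0,0,-0.16],[0,0,0]],[[0,0,-0.16],[0,0,0]]]'
python3 -m inch '[[[0,-0.1,-0.12],[0,0,0]],[[0,-0.1,-0.12],[0,0,0]],[[0,-0.1,-0.12],[0,0,0]],[[0,-0.1,-0.12],[0,0,0]],[[0,0,0],[0,0,0]]]'
python3 - <<'E'
from h import *
tool();p=snapshot("top");x,n,r=lidfit(p,[.12,0,.0]);print(x,n,r);draw(p,x,"pics/g.png",(130,430,130,510))
print([ (d["score"].__round__(2),toB(unproj(p,[d["box"][:2]],.093))) for d in boxes_of(p,"knob")])
E
```

```text
time_s: 14.15
ee_pos: [0.5786, -0.015, 0.0413]
tcp_rot: [1.155, 1.242, -1.157]
contact_force: [0.2, -0.3, 0.1]
opening: 0.0553
t 14.15 board xy [ 0.0524 -0.0007] z 0.0413 tool y ang in board 1.5701 down [-0.    -0.001 -1.   ] F board [0.3  0.15] 0.08 open 0.05527955689813478
time_s: 14.95
ee_pos: [0.5662, 0.1751, 0.1876]
tcp_rot: [1.161, 1.238, -1.155]
contact_force: [-0.8, 1.3, -0.7]
opening: 0.0552
time_s: 15.45
ee_pos: [0.428, 0.3171, 0.1861]
tcp_rot: [1.148, 1.254, -1.145]
contact_force: [0.5, 0.2, 0.1]
opening: 0.0557
t 15.45 board xy [-0.2897 -0.1269] z 0.1861 tool y ang in board 1.5842 down [-0.002  0.005 -1.   ] F board [-0.19  0.5 ] 0.07 open 0.05570708201021144
[ 0.12101844  0.00260367 -0.004183  ] 100 0.49858933764125285
[(0.62, array([[-0.08647686, -0.22412903]])), (0.56, array([[-0.27651213, -0.22370958]])), (0.43, array([[-0.32155391, -0.05510305]])), (0.41, array([[ 0.11860915, -0.00058487]]))]
```

View pics/g.png

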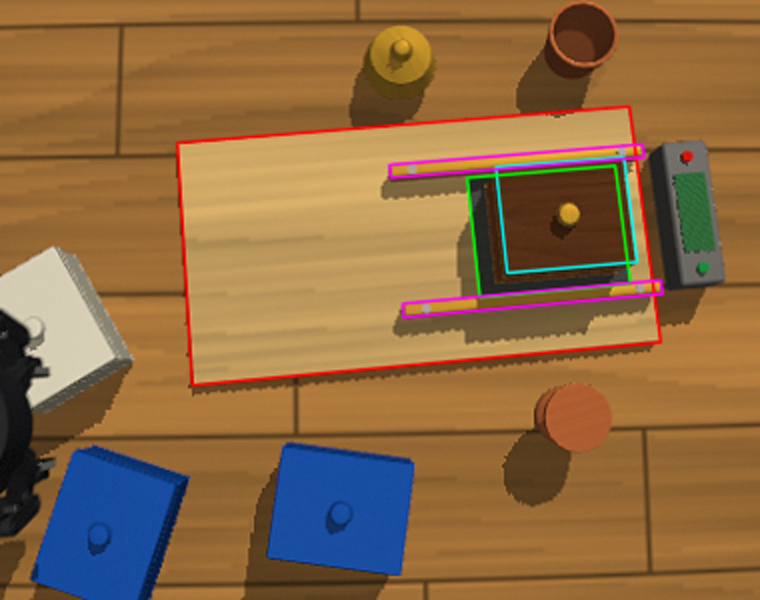

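The box sits at board (121, +2.6) mm with yaw -0.004. The margins are ±14 mm along and ±10 mm across. The knob gives (119, -0.6), which agrees. The cup, jar, goblet and look-alikes haven't moved, and the arm is clear at 186 mm. I hand in.

```bash
python3 -c "
from workcell import order
print(order.sign_off())"
```

```text
the job is handed in; nothing more can be done
None
```

The copper box is on the weigh plate and the job is handed in. It took about 15.5 s of robot time out of the 72 s allowed. `sign_off` gave no verdict.

**What I did:** With the fingers partly open, I pushed the box about 28 mm across the apron onto the lane's centre line. I then pushed its rear face squarely down the lane, with the fingertips kept above the height of the rails, and backed away.

**Last checks:**

| Check | Result |
|---|---|
| Box position, lid outline fit (board frame) | x = 121 mm, y = +2.6 mm, yaw -0.004 rad |
| Box position, knob detection (board frame) | x = 119 mm, y = -0.6 mm |
| Room allowed to stay on the plate | x = 106 to 134 mm, y = ±10 mm |
| Gap to each rail | about 8 mm or more |
| Pushing force on the tool | about 8 N or less at each check |
| Side force in the lane | no sign of touching a rail |
| Cup, jar, goblet and look-alikes | looked unmoved in the last picture |
| Arm | clear of everything at 186 mm height |

**Disagreements and failed checks:**
- The two final position estimates differ by about 3 mm across the lane, and both are within the allowed room.
- While pushing, the arm hid the lid from the top camera, so those fits were unusable. I used the side camera and tool position instead.
- During the last 130 mm of the push I took no pictures and relied on tool position and force.

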